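# Prop and steady the tube rotator

### The job

The tube rotator's head is tipped back on its hinge: first, with the head still tipped back, flip its prop leg forward and down, past the snap point, until it springs fully out. Then take the head by its carry bar, bring it upright without dropping it, and finish while still holding it upright by the bar in the gripper, clear of resting on the leg, so that I can fit the rear pin. Leave the tube rack, the bin and the bottle where they stand.

Things in the scene. Friction and masses are not known exactly. Their poses are not given: they have to be found in the camera images.
- base: Dark steel base plate of the tube rotator, fixed to the bench, x -75 to +135 mm, y +-90 mm, 18 mm high. Its frame is level: -x is the rotator's front (roughly to the robot), +x its rear, +y the leg's side. Origin at bench height below the middle of the head's hinge axis. Two rear stops, 78 mm high, stand at x 35 to 55, y +-65 mm.
- head: Rotator head, 0.6 to 0.95 kg: white frame hinged to the base. Origin on the hinge axis, midway; y along that axis (as base y), z up along the frame, x to the rear. Uprights 14 mm square at y = +-65 mm, 240 mm high, joined by a cross plate and the carry bar. Upright when z is vertical; at the start tipped back 0.45 rad about +y, against the stops.
- head_hinge (a point): Middle of the head's free-turning hinge axis (along base y), 30 mm above the bench. The disc's weight pulls the head back: it falls back unless held, by about 1 N at the bar near upright and 2 to 4 N when tipped back. About 0.13 rad forward of upright the lowered leg's foot meets the bench and steadies it; pushed hard beyond that the leg folds up.
- hub (a point): Centre of the rear face of the grey disc, 144 mm across, 10 mm thick, on the hub at the head's rear, 112 mm up the frame from the hinge, 60 mm behind it. Eight small capped tubes around it reach 38 mm further to the rear.
- carry_bar (a point): Middle of the round steel carry bar on top of the head, 16 mm thick, 116 mm free between the uprights, along head y, 240 mm from the hinge axis. Gripped from above across the bar it turns between the pads; 40 mm is free below it. Axes as the head's.
- leg (a joint): Angle of the prop leg, rad: 0 = stowed, pointing up along the upright (parallel to head z); grows as it swings forward (to head -x) and down; 2.52 = fully out, pointing forward and down. An over-centre spring pushes it back to 0 below about 1.0 and on to 2.52 by itself beyond; the push needed at the tip is about 1.5 N.
- leg_pivot (a point): Pivot of the prop leg, at head x = 0, y = +119, z = 100 mm, on the outer end of a 12 mm stub shaft that stands out sideways from the upright. The pivot axis is parallel to head y.
- leg_tip (a point): Tip of the prop leg, 138 mm from the pivot: middle of its T-shaped foot, a black rubber crossbar 44 mm long (along head y), 15 mm thick. The leg is a round steel rod 12 mm thick. Site axes turn with the leg: z along it from pivot to tip.
- tube_rack: Bystander: white tube rack with capped tubes, 70 x 200 mm, 94 mm high to the caps. Origin at the centre of its underside. Leave alone.
- bin: Bystander: open black bin 130 x 100 x 80 mm high. Origin at the centre of its underside. Leave alone.
- bottle: Bystander: white bottle, 64 mm thick, 130 mm high. Origin at the centre of its underside. Leave alone.

How it is judged:
On the way, in this order (a step that is already met when the one before it is completed fails the run):
1. the leg is flipped fully out while the head is still tipped back (value of joint leg above 2.4 rad and angle between head's own z axis and vertical above 0.25 rad), for 0.2 s.
2. the head is upright, held by the fingers at its carry bar, with the leg out (value of joint leg above 2.4 rad and angle between head's own z axis and vertical below 0.08 rad and contact force between the fingers and head above 0.4 N and distance between the grasp point and carry_bar below 0.075 m), for 0.5 s.
At the end, for the whole second after the job is handed in: Leg fully out (joint above 2.4), head upright within 0.08 rad and still, the gripper's fingers holding it (contact force above 0.4 N) at the carry bar (TCP within 75 mm of its middle). The leg's foot is then clear of the bench: only the fingers keep the head up (all of step 2 and angular speed of head below 0.15 rad/s); the arm keeps its last pose, push and grip.
It fails at once if the tube rack is shifted by more than 30 mm or tipped over (distance of tube_rack from where it was at the start of the episode above 0.03 m or angle between tube_rack's own z axis and vertical above 0.35 rad).
It fails at once if the black bin is shifted by more than 30 mm or tipped over (distance of bin from where it was at the start of the episode above 0.03 m or angle between bin's own z axis and vertical above 0.35 rad).
It fails at once if the bottle is shifted by more than 30 mm or tipped over (distance of bottle from where it was at the start of the episode above 0.03 m or angle between bottle's own z axis and vertical above 0.35 rad).
It fails at once if the head is dropped back or flung (faster than 2.5 rad/s) (angular speed of head above 2.5 rad/s).
It also fails if it takes over 54 s, if anything falls off the work surface, if the arm or the gripper's body presses on something with over 40 N, if the wrist force passes 120 N, or if a joint passes its speed limit or range.

### The arm

A 6-joint arm with a two-finger parallel gripper is mounted at the origin on the work surface. World frame = base frame: x ahead of the robot, y to its left, z up, the work surface at z = 0. Lengths are in m, angles in rad, forces in N, time in s.
With the tool pointing down it reaches from about 0.375 to 0.975 m from the base axis. Payload 3.8 kg.
Tool frame: the origin (TCP) lies between the finger pads, 19 mm behind the fingertips; this is the grasp point; y points along the fingers, x is the direction in which the jaws open and shut, and the axes are right-handed (so a half turn about y gives the same grasp; the last joint's range is limited). The gripper opens to 85 mm and grips with 20 to 120 N. Pads are 22 mm wide; open, the fingers measure 114 mm over their backs; the gripper's body (76 mm by 85 mm) begins 54 mm behind the grasp point. The pads swing forward as they close: fully open they stand 13 mm farther back than shut.
Start: joints at [1.148, 0.264, 1.604, -0, 1.274, -0.037], TCP at [0.254, 0.625, 0.25] pointing down, gripper open.
Joint ranges: [-2.63, 2.63], [-0.94, 2.18], [0.31, 2.57], [-1.31, 4.45], [0, 2.66], [-2.55, 2.55]. Speed limits (rad/s): [2.57, 2.57, 3.14, 3.14, 3.14, 3.14].

### API

Orientations are given as a rotation vector (axis times angle).
In Python, from workcell import bot, cams gives the robot as it stands.
- The arm moves only by the tool play_rows, never from a script. Its argument "motion" is a list of rows, each a list of 2 entries, a list of its own where there are three numbers: the shift along the world's x, y, z normalised to -1 to 1, where 1 is 400 mm, then the turn, a rotation vector about the world's x, y, z normalised to -1 to 1, where 1 is pi/4 rad. In form: [[[tx, ty, tz], [ax, ay, az]], ...]. A call has 1 to 10 rows; each row is the pose to reach, as a shift and turn from the pose commanded when the call began; what a row does not reach only later rows make up. A row lasts 1/8 s, in which the tool goes at most 62.5 mm and 10.7 degrees, less where a joint would pass 70% of its speed; a pose out of reach is approached as far as the arm can. A call with a number of a shift or a turn outside -1 to 1 is refused whole. A call with a gripper value outside its range is refused whole. "gripper" is the closure, from 0 (fully open) to 1 (shut), set as the call begins (left out, the last holds). The fingers move at their own pace and stop on an object; "squeeze" is the grip in N (left out, the last holds). Time passes only in rows, so rows that repeat a pose let the fingers close. It gives the time, the measured TCP pose, the force and the opening at its end, in the units of the state.
- bot.read_state(): the state, without advancing time (a new reading comes with each control period).
- cams.read_camera(name): name is "scene" or "top"; returns (picture, depth): 400x640x3 uint8, red, green, blue; 400x640 float32, m along the optical axis (not along the pixel's ray), 0 where there is no reading.
- cams.calibration(name): a dict with "mtx" (3x3 intrinsics, pixels), "R" (3x3) and "t" (3): a world point X has camera coordinates R X + t. Camera axes: x right, y down, z forward; pixel columns grow to the right and rows downward; lengths in m; the calibration is good to about 2 mm. A picture is of the moment at which its call begins. calibration takes no time and is no camera call.
- bot.finish_job(): hands the job in, once; it reports no verdict.
Trained networks look in the newest picture that a camera, given by its name, has taken for a name from the list of things; names that differ only in an ending like _2 or _b are one class to them, and where a whole thing is asked for, a point or a joint stands for the part that bears it (a point fixed in the world has none). Each returns a list of dicts, best first, with "conf" (0 to 1); they miss things now and then, are a little off and sometimes report something else, mostly with a low value. They report only what shows in the picture. A call takes as long as a camera call.
- cams.recognise(camera, label): "xyz" ([x, y, z] in m, in the coordinates of the camera as it stood for that picture, good to about 4 mm: the middle of the surface that is visible of it).
- cams.regions_of(camera, label): "mask" (400x640 bool, what is visible of it).
- cams.mark_of(camera, label): "xyz" ([x, y, z] in m, in the coordinates of the camera as it stood for that picture, good to about 4 mm: a listed point, or the origin of a listed thing).
The state is a dict: "time": time; "q": joint angles; "joint_vel": joint speeds; "joint_torque": joint torques, N m; "tool_pos": TCP position; "tcp_rot": TCP orientation; "wrist_force": force on the tool from outside, world axes, zero at the start; "torque": the same for the moment, N m; "width": opening from 0.0 (shut) to 1.0 (fully open).
Only numpy, scipy, OpenCV 4.12 (cv2) and the standard library are available. Lean on these libraries where they do the work, as an engineer would, in place of code of your own. Each camera call takes 0.05 s, during which the arm holds its last target.

## Working session

There is one attempt and no reset: what is moved stays moved. The work goes in short steps, Python scripts to look and compute and a tool call to move; the robot and the scene stay as the last step left them, time stands still between calls to the robot, and variables do not carry over. Pictures are saved under pics/ and viewed, and the job is handed in when it is done.

Besides the shell and the picture viewer there is one more tool, called after "Call:" by a JSON object that holds its "op" and its "data", one argument or row to a line. play_rows: Moves the arm, as the interface text tells. Its arguments: {"type":"object","properties":{"motion":{"type":"array","items":{"type":"array"}},"gripper":{"type":"number"},"squeeze":{"type":"number"}},"required":["motion"]}

```bash
mkdir -p pics; ls; cat > h.py <<'E'
import numpy as np, cv2
from workcell import bot, cams
def w(cam,p):
    c=cams.calibration(cam); return np.array(c["R"]).T@(np.array(p)-np.array(c["t"]).ravel())
def save(cam,name):
    im,d=cams.read_camera(cam); cv2.imwrite(f"pics/{name}.png",im[:,:,::-1]); return im,d
def px(cam,d,u,v):
    c=cams.calibration(cam);K=np.array(c["mtx"]);z=d[v,u]
    return w(cam,[(u-K[0,2])/K[0,0]*z,(v-K[1,2])/K[1,1]*z,z])
E
python3 - <<'E'
from h import *
np.set_printoptions(precision=4,suppress=True)
for cam in("scene","top"):
    save(cam,cam+"0")
    for l in["base","head","head_hinge","hub","carry_bar","leg_pivot","leg_tip","tube_rack","bin","bottle"]:
        r=cams.mark_of(cam,l)
        print(cam,l,[(round(x["conf"],2),w(cam,x["xyz"]).round(4).tolist()) for x in r[:2]])
print(bot.read_state())
E
```

```text
pics
scene base [(0.6, [0.4932, -0.0423, -0.0041]), (0.55, [0.4924, -0.0409, 0.0308])]
scene head [(0.6, [0.4912, -0.0444, 0.0274])]
scene head_hinge [(0.65, [0.4925, -0.0442, 0.0299]), (0.27, [0.4935, -0.0422, -0.0055])]
scene hub [(0.74, [0.5939, -0.0414, 0.1032])]
scene carry_bar [(0.97, [0.5972, -0.0456, 0.2441])]
scene leg_pivot [(0.52, [0.5334, 0.0786, 0.1157])]
scene leg_tip [(0.51, [0.5903, 0.0759, 0.2397])]
scene tube_rack [(0.8, [0.4407, 0.458, -0.0016]), (0.3, [0.4937, -0.0421, 0.0293])]
scene bin [(0.7, [0.4595, -0.4412, -0.0017]), (0.42, [0.7856, 0.0501, 0.001])]
scene bottle [(0.95, [0.7839, 0.0499, -0.0007])]
top base [(0.97, [0.4934, -0.0517, -0.001])]
top head [(0.88, [0.4879, -0.0514, 0.0283])]
top head_hinge [(0.62, [0.4933, -0.0512, 0.028])]
top hub [(0.57, [0.5931, -0.0506, 0.0999]), (0.54, [0.4944, -0.0517, -0.0035])]
top carry_bar [(0.73, [0.5988, -0.0494, 0.2463])]
top leg_pivot [(0.66, [0.5331, 0.0732, 0.1195])]
top leg_tip [(0.5, [0.5942, 0.0679, 0.2447])]
top tube_rack [(0.69, [0.4399, 0.4504, -0.0038]), (0.64, [0.489, -0.0466, 0.0272])]
top bin [(0.62, [0.4598, -0.4493, -0.0013])]
top bottle [(0.75, [0.7837, 0.0427, -0.0021]), (0.46, [0.4396, 0.4495, -0.0046])]
{'time': 1.1, 'q': array([ 1.1481,  0.2639,  1.604 , -0.    ,  1.2737, -0.0369]), 'joint_vel': array([ 0.0013,  0.0004, -0.    , -0.0006, -0.001 ,  0.0007]), 'joint_torque': array([  0.0005, -51.5084, -36.7733,  -0.    ,   0.001 ,  -0.    ]), 'tool_pos': array([0.254 , 0.6254, 0.25  ]), 'tcp_rot': array([-1.3674, -0.9205,  0.9205]), 'wrist_force': array([-0.7713, -0.3823,  0.5144]), 'torque': array([ 0.0097, -0.005 ,  0.0211]), 'width': 1.0007089850237525}
```

View pics/scene0.png

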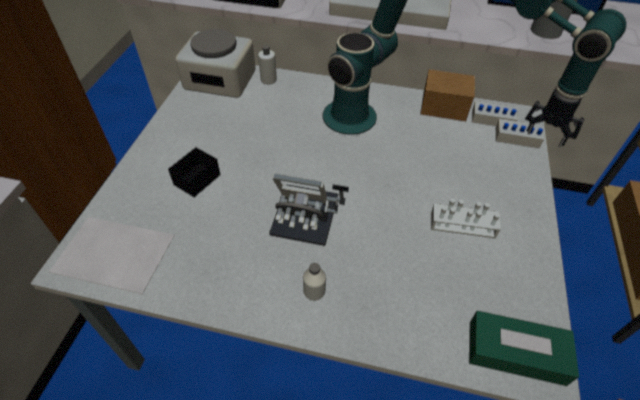

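View pics/top0.png

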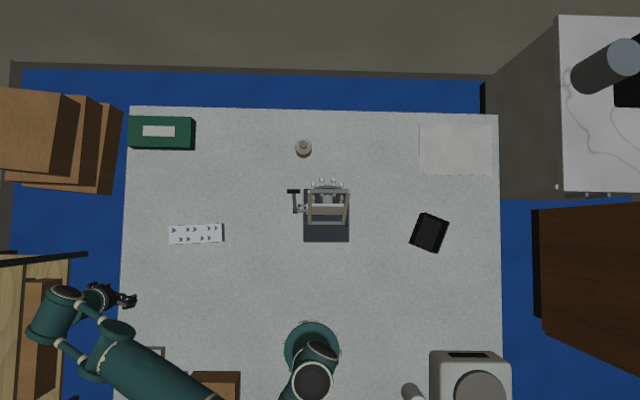

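```bash
python3 - <<'E'
from h import *
from scipy.spatial.transform import Rotation as R
np.set_printoptions(precision=4,suppress=True)
print(R.from_rotvec(bot.read_state()["tcp_rot"]).as_matrix())
# base yaw
b=np.array([.4928,-.048]); 
for p in ([.598,-.0475],[.5935,-.046]): print(np.arctan2(p[1]-b[1],p[0]-b[0]))
p=np.array([.5333,.076])-b
print("pivot polar",np.linalg.norm(p),np.arctan2(p[1],p[0]), "exp", np.arctan2(119,100*np.sin(.45)),np.hypot(119,43.5))
for cam in("scene","top"): print(cam,w(cam,[0,0,0]))
E
```

```text
[[ 0.3763  0.     -0.9265]
 [ 0.9265 -0.      0.3763]
 [-0.     -1.     -0.    ]]
0.004752815923172981
0.01985836236395984
pivot polar 0.13044634912484135 1.2551063042565649 exp 1.2203651019374622 126.70142067080384
scene [1.3911 0.1913 1.1477]
top [0.476  0.016  1.5715]
```

The scene picture shows the head tipped back at about (305,195), with the leg's T-foot at (340,188). The top picture shows the same foot at (293,191), and the bottle behind it at (303,146). Next I refine the yaw and the leg position from depth.

```bash
python3 - <<'E'
from h import *
np.set_printoptions(precision=4,suppress=True)
for cam in("top","scene"):
    im,d=save(cam,cam+"1"); c=cams.calibration(cam);K=np.array(c["mtx"])
    v,u=np.mgrid[:400,:640]; P=np.stack([(u-K[0,2])/K[0,0]*d,(v-K[1,2])/K[1,1]*d,d],-1)
    P=(P-np.array(c["t"]).ravel())@np.array(c["R"])
    m=(d>0)&(P[...,0]>.38)&(P[...,0]<.68)&(P[...,1]>-.2)&(P[...,1]<.15)
    # base: low
    b=m&(P[...,2]>.01)&(P[...,2]<.025); q=P[b]
    print(cam,"base",cv2.minAreaRect(q[:,:2].astype(np.float32)),q[:,2].mean())
    t=m&(P[...,2]>.225)&(P[...,2]<.27); q=P[t]
    bar=q[q[:,1]<.035]; leg=q[q[:,1]>=.035]
    print("bar",len(bar),bar.min(0),bar.max(0),bar.mean(0),np.polyfit(bar[:,1],bar[:,0],1))
    print("leg",len(leg),leg.min(0),leg.max(0),leg.mean(0))
    s=(460,640) if 0 else None
    cr=im[150:260,270:370] if cam=="top" else im[160:260,250:370]
    cv2.imwrite(f"pics/{cam}1c.png",cv2.resize(cr,None,fx=5,fy=5)[:,:,::-1])
E
```

```text
top base ((0.5299667119979858, -0.057257652282714844), (0.20753991603851318, 0.2416301667690277), 83.980712890625) 0.017086435882252237
bar 232 [ 0.5781 -0.1214  0.2275] [0.6035 0.0207 0.2579] [ 0.594  -0.0494  0.2495] [-0.0177  0.5931]
leg 77 [0.578  0.0474 0.2257] [0.6013 0.0913 0.257 ] [0.5917 0.07   0.2459]
scene base ((0.5259965658187866, -0.04477296769618988), (0.21325629949569702, 0.18039724230766296), 0.5391933917999268) 0.015522300384253415
bar 312 [ 0.5905 -0.1166  0.2278] [0.6099 0.028  0.2566] [ 0.6016 -0.0422  0.2475] [-0.014  0.601]
leg 96 [0.5881 0.0531 0.2251] [0.6062 0.0966 0.2533] [0.599  0.0752 0.2459]
```

```bash
python3 -c "
import cv2,numpy as np
a=cv2.imread('pics/top1c.png');b=cv2.imread('pics/scene1c.png')
print(a.shape,b.shape)
cv2.imwrite('pics/c.png',cv2.resize(np.hstack([a[:500],b[:500]]),(800,360)))"
```

```text
(550, 500, 3) (500, 600, 3)
```

View pics/c.png

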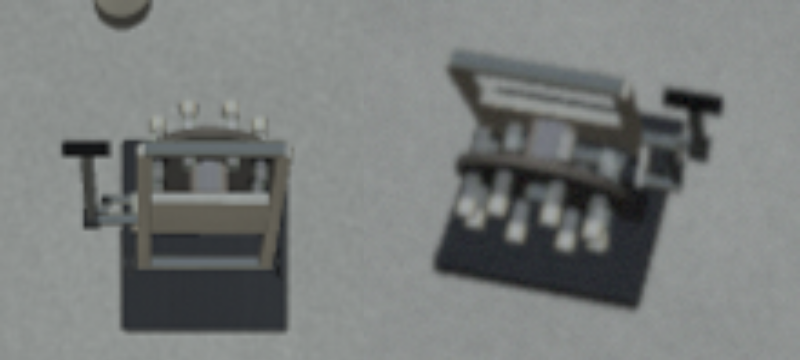

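Both cameras agree on the bar at about (0.598, -0.046, 0.245) and the foot at about (0.596, 0.073, 0.245). Yaw is about 0.015 rad. I'll move around behind the leg with the fingers shut.

Call:
{"op": "play_rows", "data": {
  "motion": [
    [[0.75,-0.69,0.1],[0,0,-1]],
    [[0.75,-0.69,0.1],[0,0,-1]],
    [[0.75,-0.69,0.1],[0,0,-1]],
    [[0.75,-0.69,0.1],[0,0,-1]],
    [[0.75,-0.69,0.1],[0,0,-1]],
    [[0.75,-0.69,0.1],[0,0,-1]],
    [[0.75,-0.69,0.1],[0,0,-1]],
    [[0.75,-0.69,0.1],[0,0,-1]],
    [[0.75,-0.69,0.1],[0,0,-1]]
  ],
  "gripper": 1
}}

```text
time: 2.33
tool_pos: [0.5536, 0.3496, 0.2898]
tcp_rot: [-1.548, -0.313, 0.314]
wrist_force: [-0.3, 0.7, 0.8]
width: -0.003
```

Call:
{"op": "play_rows", "data": {
  "motion": [
    [[0.14,-0.1,0],[0,0,-0.24]],
    [[0.275,-0.22,0],[0,0,-0.49]],
    [[0.275,-0.37,0],[0,0,-0.49]],
    [[0.275,-0.52,0],[0,0,-0.49]],
    [[0.275,-0.67,0],[0,0,-0.49]],
    [[0.275,-0.67,-0.11],[0,0,-0.49]],
    [[0.275,-0.67,-0.11],[0,0,-0.49]],
    [[0.275,-0.67,-0.11],[0,0,-0.49]]
  ]
}}

```text
time: 3.32
tool_pos: [0.6639, 0.0831, 0.2466]
tcp_rot: [-1.57, -0.013, 0.013]
wrist_force: [0.1, 0.7, 1.4]
width: 0.004
```

```bash
python3 - <<'E'
from h import *
im,d=save("scene","s2"); a=im[140:260,250:390]
im,d=save("top","t2"); b=im[140:260,240:380]
cv2.imwrite("pics/c2.png",cv2.resize(np.hstack([a,b]),(798,342),interpolation=cv2.INTER_CUBIC)[:,:,::-1])
E
```

```text
(no output)
```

View pics/c2.png

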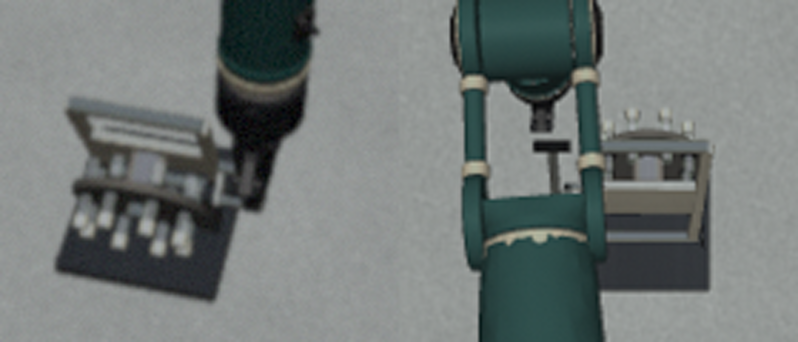

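The shut fingers stand right behind the T-foot; in the right crop they are at (541,115) and the foot is at (552,147). I'll centre on the foot and push slowly forward.

Call:
{"op": "play_rows", "data": {
  "motion": [
    [[-0.05,-0.025,0],[0,0,0]],
    [[-0.085,-0.025,0],[0,0,0]],
    [[-0.11,-0.025,0],[0,0,0]],
    [[-0.135,-0.025,0],[0,0,0]],
    [[-0.16,-0.025,-0.005],[0,0,0]],
    [[-0.185,-0.025,-0.01],[0,0,0]],
    [[-0.21,-0.025,-0.015],[0,0,0]],
    [[-0.235,-0.025,-0.015],[0,0,0]],
    [[-0.26,-0.025,-0.015],[0,0,0]]
  ]
}}

```text
time: 4.55
tool_pos: [0.5618, 0.0713, 0.2434]
tcp_rot: [-1.571, -0.017, 0.006]
wrist_force: [1.7, -1.1, 13.1]
width: -0.002
```

```bash
python3 - <<'E'
from h import *
im,d=save("scene","s3"); a=im[140:260,250:390]
print(w("scene",cams.mark_of("scene","carry_bar")[0]["xyz"]))
im,d=save("top","t3"); b=im[140:260,240:380]
cv2.imwrite("pics/c3.png",cv2.resize(np.hstack([a,b]),(798,342),interpolation=cv2.INTER_CUBIC)[:,:,::-1])
E
```

```text
[ 0.60025602 -0.04161555  0.24084135]
```

View pics/c3.png

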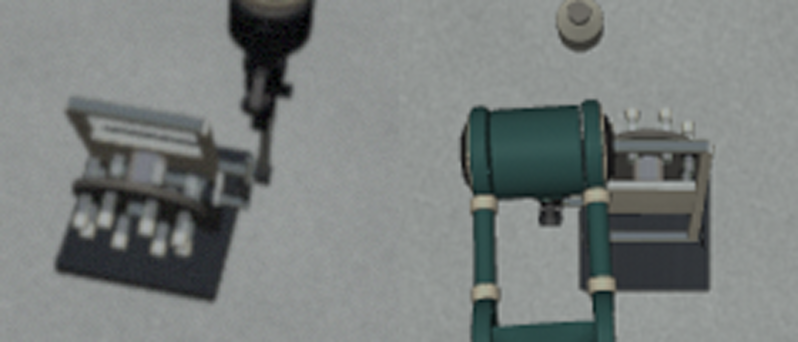

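The bar has not moved, and the leg is about vertical at (262,130) in the left crop. The 13 N upward force suggests the foot is pushing up under the finger knuckles, so I'll raise the tool a little.

Call:
{"op": "play_rows", "data": {
  "motion": [
    [[0,0,0.02],[0,0,0]],
    [[0,0,0.035],[0,0,0]],
    [[0,0,0.035],[0,0,0]]
  ]
}}

```text
time: 5.08
tool_pos: [0.5599, 0.0714, 0.254]
tcp_rot: [-1.571, -0.012, 0.012]
wrist_force: [1.2, -0.1, 0.6]
width: 0.0
```

```bash
python3 - <<'E'
from h import *
im,d=save("scene","s4"); a=im[140:240,290:390]
for p in [(327,172)]: pass
cv2.imwrite("pics/c4.png",cv2.resize(a,(600,600),interpolation=cv2.INTER_CUBIC)[:,:,::-1])
print(bot.read_state()["wrist_force"])
for r in cams.mark_of("scene","leg_tip")[:2]: print(r["conf"],w("scene",r["xyz"]))
E
```

```text
[ 1.16568604 -1.28812209  0.29749526]
0.47 [0.53536365 0.07475565 0.25668825]
```

View pics/c4.png

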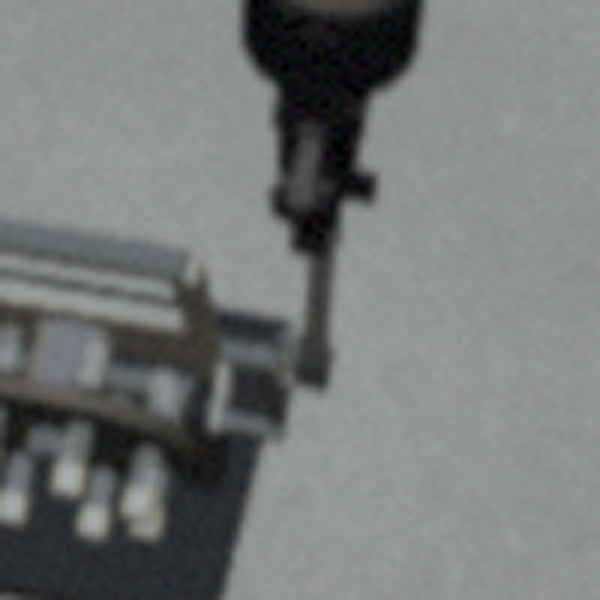

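The foot is vertical at (0.535, 0.075, 0.257), as the model predicts, and the force is back to about 1 N. I'll push on past the snap point.

Call:
{"op": "play_rows", "data": {
  "motion": [
    [[-0.035,0.005,0],[0,0,0]],
    [[-0.07,0.005,-0.005],[0,0,0]],
    [[-0.105,0.005,-0.015],[0,0,0]],
    [[-0.13,0.005,-0.03],[0,0,0]],
    [[-0.155,0.005,-0.045],[0,0,0]],
    [[-0.18,0.005,-0.06],[0,0,0]],
    [[-0.205,0.005,-0.08],[0,0,0]],
    [[-0.23,0.005,-0.1],[0,0,0]],
    [[-0.25,0.005,-0.11],[0,0,0]]
  ]
}}

```text
time: 6.3
tool_pos: [0.4589, 0.0733, 0.2091]
tcp_rot: [-1.571, -0.011, 0.013]
wrist_force: [0.5, 0.3, 0.4]
width: -0.001
```

```bash
python3 - <<'E'
from h import *
im,d=save("scene","s5"); a=im[120:240,250:390]
for l in("leg_tip","carry_bar"):
  for r in cams.mark_of("scene",l)[:2]: print(r["conf"],w("scene",r["xyz"]))
im,d=save("top","t5"); b=im[150:270,240:380]
for l in("leg_tip","carry_bar"):
  for r in cams.mark_of("top",l)[:2]: print(r["conf"],w("top",r["xyz"]))
cv2.imwrite("pics/c5.png",cv2.resize(np.hstack([a,b]),(798,342),interpolation=cv2.INTER_CUBIC)[:,:,::-1])
E
```

```text
0.72 [0.41107701 0.07490069 0.05104588]
0.8 [ 0.59984415 -0.04418998  0.24164924]
0.52 [ 0.78251316  0.04863648 -0.00154045]
0.97 [ 0.59860735 -0.05225862  0.248408  ]
```

View pics/c5.png

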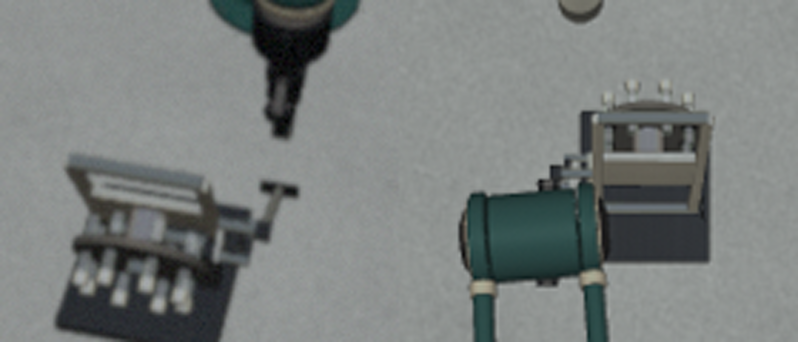

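The leg is fully out: its tip is at (0.411, 0.075, 0.051) against an expected (0.415, 0.075, 0.054), and the head is still back. Next I grasp the bar from above.

Call:
{"op": "play_rows", "data": {
  "motion": [
    [[0,0,0.15],[0,0,0]],
    [[0.02,-0.02,0.3],[0,0,0]],
    [[0.15,-0.12,0.33],[0,0,0]],
    [[0.25,-0.21,0.33],[0,0,0]],
    [[0.35,-0.3,0.33],[0,0,0]],
    [[0.35,-0.3,0.33],[0,0,0]],
    [[0.35,-0.3,0.33],[0,0,0]],
    [[0.35,-0.3,0.33],[0,0,0]]
  ],
  "gripper": 0,
  "squeeze": 40
}}

```text
time: 7.6
tool_pos: [0.5994, -0.0458, 0.3423]
tcp_rot: [-1.571, -0.012, 0.012]
wrist_force: [0.2, -0.5, 0.5]
width: 1.004
```

Call:
{"op": "play_rows", "data": {
  "motion": [
    [[0,0,-0.1],[0,0,0]],
    [[0,0,-0.18],[0,0,0]],
    [[0,0,-0.22],[0,0,0]],
    [[0,0,-0.245],[0,0,0]],
    [[0,0,-0.245],[0,0,0]],
    [[0,0,-0.245],[0,0,0]]
  ]
}}

```text
time: 8.35
tool_pos: [0.6008, -0.0466, 0.2455]
tcp_rot: [-1.571, -0.014, 0.01]
wrist_force: [-0.0, -0.1, 0.9]
width: 1.0
```

```bash
python3 - <<'E'
from h import *
im,d=save("scene","s6"); a=im[120:240,240:380]
im,d=save("top","t6"); b=im[150:270,240:380]
cv2.imwrite("pics/c6.png",cv2.resize(np.hstack([a,b]),(798,342),interpolation=cv2.INTER_CUBIC)[:,:,::-1])
E
```

```text
(no output)
```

View pics/c6.png

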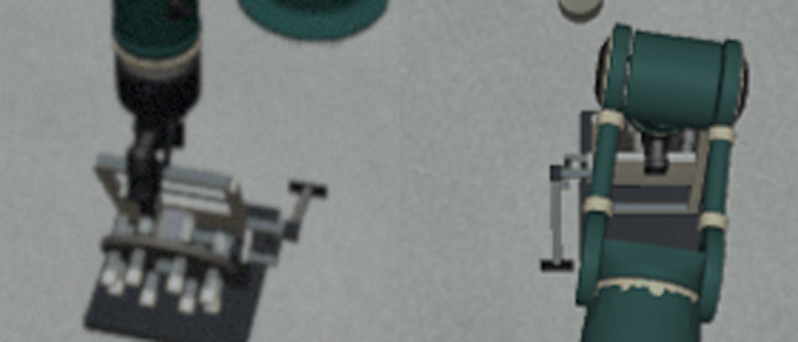

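The fingers straddle the bar near its middle, at (148,185) in the left crop. Closing.

Call:
{"op": "play_rows", "data": {
  "motion": [
    [[0,0,0],[0,0,0]],
    [[0,0,0],[0,0,0]],
    [[0,0,0],[0,0,0]],
    [[0,0,0],[0,0,0]],
    [[0,0,0],[0,0,0]],
    [[0,0,0],[0,0,0]],
    [[0,0,0],[0,0,0]],
    [[0,0,0],[0,0,0]]
  ],
  "gripper": 1,
  "squeeze": 40
}}

```text
time: 9.45
tool_pos: [0.5964, -0.0467, 0.2442]
tcp_rot: [-1.571, -0.005, 0.018]
wrist_force: [-11.6, -0.2, 7.0]
width: 0.176
```

The opening is 0.176, about 15 mm, so the 16 mm bar is held. I'll raise the head along the arc, half way first.

Call:
{"op": "play_rows", "data": {
  "motion": [
    [[-0.02,0,0.006],[0,0,0]],
    [[-0.036,0,0.013],[0,0,0]],
    [[-0.064,-0.001,0.023],[0,0,0]],
    [[-0.093,-0.001,0.033],[0,0,0]],
    [[-0.12,-0.002,0.041],[0,0,0]],
    [[-0.15,-0.002,0.048],[0,0,0]],
    [[-0.15,-0.002,0.048],[0,0,0]]
  ]
}}

```text
time: 10.32
tool_pos: [0.54, -0.0475, 0.2647]
tcp_rot: [-1.571, -0.014, 0.009]
wrist_force: [3.9, 0.8, 4.5]
width: 0.174
```

```bash
python3 - <<'E'
from h import *
im,d=save("scene","s7"); a=im[120:240,240:380]
im,d=save("top","t7"); b=im[150:270,240:380]
cv2.imwrite("pics/c7.png",cv2.resize(np.hstack([a,b]),(798,342),interpolation=cv2.INTER_CUBIC)[:,:,::-1])
print(bot.read_state()["wrist_force"],bot.read_state()["tool_pos"])
E
```

```text
[4.95950446 0.14939524 5.65473587] [ 0.5407824  -0.04746909  0.26450625]
```

View pics/c7.png

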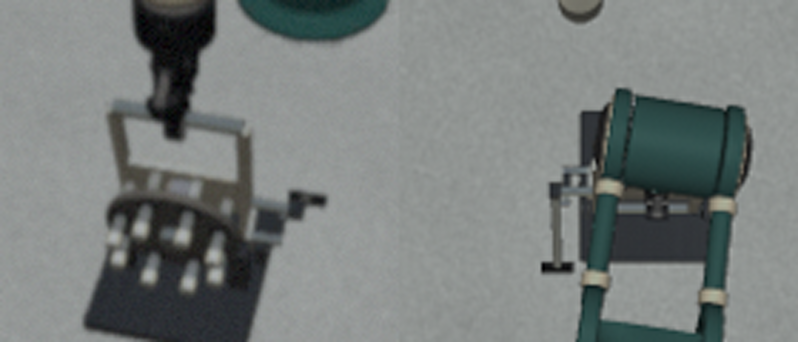

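The head follows the bar and is now at about 0.2 rad. Continuing to upright.

Call:
{"op": "play_rows", "data": {
  "motion": [
    [[-0.03,-0.001,0.006],[0,0,0]],
    [[-0.06,-0.001,0.01],[0,0,0]],
    [[-0.09,-0.002,0.013],[0,0,0]],
    [[-0.11,-0.002,0.014],[0,0,0]],
    [[-0.12,-0.002,0.014],[0,0,0]],
    [[-0.12,-0.002,0.014],[0,0,0]],
    [[-0.12,-0.002,0.014],[0,0,0]],
    [[-0.12,-0.002,0.014],[0,0,0]],
    [[-0.12,-0.002,0.014],[0,0,0]],
    [[-0.12,-0.002,0.014],[0,0,0]]
  ]
}}

```text
time: 11.68
tool_pos: [0.4924, -0.0482, 0.2689]
tcp_rot: [-1.571, -0.012, 0.012]
wrist_force: [2.6, 0.6, 5.7]
width: 0.17
```

```bash
python3 - <<'E'
from h import *
np.set_printoptions(precision=4,suppress=True)
for cam in("scene","top"):
  im,d=save(cam,cam+"8"); 
  if cam=="scene": a=im[110:230,240:380]
  else: b=im[150:270,240:380]
  for l in("leg_tip","leg_pivot","carry_bar","head_hinge","hub"):
    for r in cams.mark_of(cam,l)[:1]: print(cam,l,round(r["conf"],2),w(cam,r["xyz"]))
cv2.imwrite("pics/c8.png",cv2.resize(np.hstack([a,b]),(798,342),interpolation=cv2.INTER_CUBIC)[:,:,::-1])
s=bot.read_state();print(s["wrist_force"],s["tool_pos"],s["time"])
E
```

```text
scene leg_tip 0.48 [0.4071 0.0751 0.016 ]
scene leg_pivot 0.42 [0.4888 0.0759 0.1231]
scene carry_bar 0.75 [ 0.4935 -0.046   0.2643]
scene head_hinge 0.82 [ 0.4914 -0.0443  0.028 ]
scene hub 0.8 [ 0.5544 -0.0402  0.1436]
top leg_tip 0.65 [0.4126 0.0654 0.0155]
top leg_pivot 0.67 [ 0.5499 -0.0516  0.1366]
top hub 0.69 [ 0.5523 -0.0519  0.137 ]
[2.1255 0.7001 5.1487] [ 0.4924 -0.0482  0.2689] 12.275
```

View pics/c8.png

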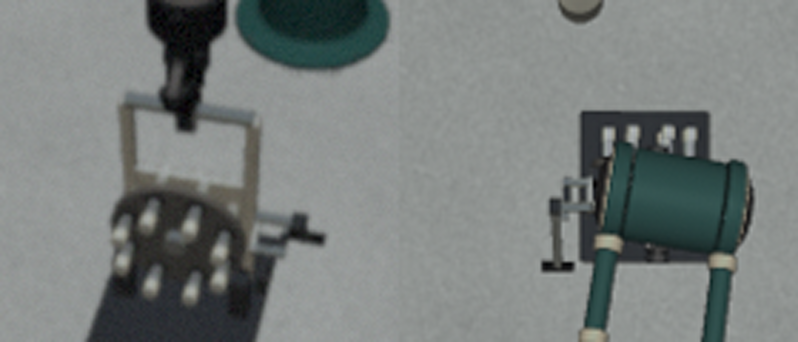

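Upright checks agree: the bar is above the hinge within about 2 mm (under 0.02 rad). The foot is at z ≈ 0.016, where the leg-out geometry predicts 0.018. The head has been still for more than 1 s, so I'm handing in.

```bash
python3 -c "
from workcell import bot
print(bot.finish_job())"
```

```text
the job is handed in; nothing more can be done
None
```

The leg is fully out, and the gripper is holding the head upright by its carry bar. I handed the job in at about 12.3 s, and the system reports no verdict.

- **Leg:** I pushed the leg past the snap point from behind, with shut fingers, while the head stayed tipped back. Its tip then measured (0.411, 0.075, 0.051), against an expected (0.415, 0.075, 0.054). Partway through, the foot pressed up on the fingers with 13 N. I raised the tool 14 mm and it cleared.
- **Head:** I gripped the bar from above with a 40 N squeeze and swung the head up along its arc.
- **Last checks:**
    - The bar is about 2 mm from directly above the hinge, a tilt of about 0.02 rad or less.
    - The leg tip is at z ≈ 0.016, where the geometry gives 0.018 with the leg out and the foot clear of the bench.
    - The gripper opening matches the bar, and the tool pose did not change over the last 0.6 s.
- **Disagreements:** The two cameras differ by about 7 mm in y, so I averaged them. In the final top view the leg pivot was misidentified (it landed on the hub) and the carry bar was not found, because the arm hid them. The final check of the bar therefore rests on the scene camera and the tool pose.
- **Bystanders:** I kept the moves clear of the rack, bin and bottle, but did not measure their positions again at the end.

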